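# Hang the dial thermometer on its catch hook

### The arm

A 7-joint arm with a two-finger parallel gripper is mounted at the origin on a cart in front of the work surface, level with it; the furniture and walls round the work are solid. World frame = base frame: x ahead of the robot, y to its left, z up, the work surface at z = 0. Lengths are in m, angles in rad, forces in N, time in s.
With the tool pointing down it reaches from about 0.425 to 1.025 m from the base axis. Payload 9.4 kg.
Tool frame: the origin (TCP) lies on the front face of the gripper's body, between the roots of the fingers; the fingertips stand 84 mm ahead of it and the grasp point (between the pads) lies 65 mm ahead of it (ctrl.hold_point_z is the distance from the TCP to the grasp point, in m); z points along the fingers, y is the direction in which the jaws open and shut (so a half turn about z gives the same grasp; the last joint's range is limited). The gripper opens to 93 mm and grips with 3 to 60 N. Pads are 15 mm wide; open, the fingers measure 128 mm over their backs; the gripper's body (75 mm by 188 mm) begins 65 mm behind the grasp point.
Start: joints at [-1.277, 0.599, -0.003, 1.599, 0.002, 0.943, -0.08], TCP at [0.263, 0.676, 0.303] pointing down, gripper open.
Joint ranges: [-2.57, 2.57], [-0.35, 1.97], [-1.29, 1.29], [0.11, 2.56], [-1.05, 4.19], [0.11, 1.86], [-2.63, 2.63]. Speed limits (rad/s): [2.22, 2.22, 3.01, 3.01, 3.14, 3.14, 3.14].

### API

Orientations are given as a rotation vector (axis times angle).
In Python, from bench import ctrl gives the robot as it stands.
- The arm moves only by the shell command python3 -m creep 'ROWS'. ROWS is JSON, a list of rows, each an object with "delta_pos": the shift along the world's x, y, z in mm, a list of three; "dr": the turn, a rotation vector about the world's x, y, z in rad, a list of three; "fingers": the opening in per cent of the stroke, from 0 (shut) to 100 (fully open). A call has 1 to 12 rows; each row is the pose to reach, as a shift and turn from the pose measured when the call began; what a row does not reach only later rows make up. A row lasts 1/10 s, in which the tool goes at most 50 mm and 8.59 degrees, less where a joint would pass 70% of its speed; a pose out of reach is approached as far as the arm can. A call with a gripper value outside its range is refused whole. The fingers move at their own pace and stop on an object; the grip force is fixed at half the most. Time passes only in rows, so rows that repeat a pose let the fingers close. It gives the time, the measured TCP pose, the force and the opening at its end, in the units of the state.
- ctrl.observe(): the state, without advancing time (a new reading comes with each control period).
- ctrl.get_image(name): name is "side" or "top" or "wrist"; returns a dict with "color" (384x512x3 uint8, blue, green, red), "fovy" (degrees; the focal length in pixels is half the picture's height over the tangent of half this angle, whatever the lens; pixels are square), "cx", "cy" (the principal point, pixels), "k1" (the pictures are not rectified: a ray, as slopes to the right and down, at radius r is drawn at 1 + k1 r^2 times it, then the intrinsics apply), "camera_from_world" (4x4, takes a point from world to camera coordinates); the wrist camera has in their place "T_tool_cam" (4x4, takes a point from camera to tool coordinates, whose origin is the TCP and whose axes are the flange's). Camera axes: x right, y down, z forward; pixel columns grow to the right and rows downward; lengths in m; the calibration is good to about 2 mm. A picture is of the moment at which its call begins: read the wrist's pose just before it. There is no depth.
- ctrl.close_job(): hands the job in, once; it reports no verdict.
Trained networks look in a picture, given as the dict that the camera call returned (one of the last four; its "shot" number tells which), for a name from the list of things; names that differ only in an ending like _2 or _b are one class to them, and where a whole thing is asked for, a point or a joint stands for the part that bears it (a point fixed in the world has none). Each returns a list of dicts, best first, with "confidence" (0 to 1); they miss things now and then, are a little off and sometimes report something else, mostly with a low value. They report only what shows in the picture. A call takes as long as a camera call. They do not tell look-alikes from the thing itself.
- ctrl.boxes_of(picture, label): "at" ([row, column] in pixels, amid what is visible of it).
- ctrl.cut_out(picture, label): "pixels" (384x512 bool, what is visible of it) and "at" ([row, column] in pixels, amid what is visible of it).
The state is a dict: "t": time; "qpos": joint angles; "qvel": joint speeds; "tau": joint torques, N m; "eef_pos": TCP position; "eef_rot": TCP orientation; "wrist_force": force on the tool from outside, world axes, zero at the start; "ft_torque": the same for the moment, N m; "opening": finger opening in m.
Only numpy, scipy, OpenCV 4.12 (cv2) and the standard library are available. Lean on these libraries where they do the work, as an engineer would, in place of code of your own. Each camera call takes 0.05 s, during which the arm holds its last target.

### The job

Lift the dial thermometer out of its holder and hang it on the hook of the stand with its dial facing outward, away from the post. Press it gently down until it sits fully home on the hook and the spring catch has snapped back over its cross bar, then let go; do not force the stand, and leave the other things where they are.

Things in the scene. Friction and masses are not known exactly. Their poses are not given: they have to be found in the camera images.
- gauge_centre (a point): centre, half-way up (97 mm above its lower edge), of the loose dial thermometer: about 0.2 kg, 194 mm tall, standing upright in the holder at the start. Own axes: z up to its tab, y across its width, -x the way the dial looks (+x: plain back). Below: grey case 66 mm wide, 12 mm thick, 60 mm tall with a round white ticked dial on one face; above: a 44 mm wide, 6 mm thick steel strap
- gauge_tab (a point): centre of the solid tab at the top of the strap, 44 mm wide, 26 mm tall, 6 mm thick (along the thermometer's x): the place to pinch it from above. 84 mm above gauge_centre; the tab's lower edge is 71 mm above gauge_centre
- gauge_bar (a point): middle of the underside of the cross bar (8 mm tall, 6 mm thick), 33 mm above gauge_centre and 51 mm below gauge_tab. Below the bar the strap has a hook window 28 mm wide and 70 mm tall (down to the case), above it a catch window 28 mm wide and 30 mm tall (up to the tab)
- gauge_front (a point): point 60 mm out in front of the thermometer's middle plane on the dial side, 30 mm above its lower edge; it shows where the dial looks
- gauge: the whole thermometer; origin at the middle of its lower edge, axes as for gauge_centre
- holder: fixed parking block, 100 mm (y) by 44 mm (x), 30 mm high, with an open pocket 16 x 72 mm and 25 mm deep (its floor is 5 mm above the table) in which the thermometer stands; origin under its centre on the table; the dial looks along the holder's own -x at the start
- stand: fixed hook stand; origin on the table straight below the slot of the hook; own -x points outward (from the post to the hook's tip), z up. Post 16 mm thick at x = +48 mm, 180 mm high, on a 90 mm round foot. The hook is a level arm 10 mm wide (y) and 6 mm thick from a collar on the post out to x = -11.5 mm, with its end turned up as a nose
- stand_slot (a point): middle position of the seat, 170 mm above the table, on the arm's top between nose and catch. The collar is clamped elsewhere each time: the true seat is up to 16 mm higher or lower than this point; that is not measured and must be felt. x and y are true. The cross bar's underside comes to rest on the seat, where it stops hard
- stand_nose (a point): top of the upturned nose, if the collar were at its middle height (so true to 16 mm in z, like stand_slot). The nose is 10 mm wide, spans x = -11.5 to -4.5 mm in the stand's axes and stands 16 mm above the seat. To bring the bar in over nose and catch from outside, its underside must be more than 26 mm above the true seat and the hook window must still reach below the arm
- catch (a joint): travel in m of the brass spring catch, 12 mm wide, opposite the nose: 0 = out (tip at stand x = -1.5 mm, 10.5 mm above the seat; its top slopes back up to x = +4.5 mm, 25.5 mm above the seat), limit 0.008 towards the post. The bar pressed down pushes it 3 to 5 mm back, which takes about 4 to 12 N (its weight is not enough); it springs back above the seated bar. More than 20 N is rough handling
- shaker: bystander: shaker 44 mm wide, 90 mm tall; origin under its centre
- spice: bystander: spice jar 44 mm wide, 98 mm tall; origin under its centre
- tin: bystander: tin 75 mm wide, 110 mm tall; origin under its centre
- potato_a: bystander: potato 56 x 78 x 48 mm lying on the table near the robot; origin under its centre
- potato_b: bystander: potato 57 x 80 x 46 mm lying on the table near the robot; origin under its centre
Not all that is in view belongs to the job. Leave any red look-alike of the gauge alone.

How it is judged:
On the way, in this order (a step that is already met when the one before it is completed fails the run):
1. the thermometer is lifted clear of the holder (height (world z) of gauge_centre above 0.129 m), for 0.1 s.
2. the thermometer's cross bar pushes the spring catch aside by more than 1.5 mm (value of joint catch above 0.0015 m and contact force between gauge and stand above 0.5 N and horizontal distance between gauge_centre and stand below 0.015 m), for 0.02 s.
At the end, for the whole second after the job is handed in: The thermometer hangs at rest on the hook, fully down (its centre 119 to 155 mm above the table, within 15 mm of the slot seen from above), upright within 0.2 rad, the dial looking outward (front point more than 50 mm outward of the slot), and the catch back out (under 1 mm of travel) (value of joint catch below 0.001 m and z of gauge_centre in the frame of stand between 0.119 and 0.155 m and horizontal distance between gauge_centre and stand below 0.015 m and x of gauge_front in the frame of stand below -0.05 m and angle between gauge_centre's own z axis and vertical below 0.2 rad and contact force between gauge and stand above 0.5 N and linear speed of gauge below 0.05 m/s); the robot touches nothing.
It fails at once if anything presses on the stand, its hook or catch with more than 20 N (contact force between anything else and stand above 20 N).
It fails at once if a listed bystander is moved by more than 20 mm (distance of any of shaker, spice, tin, potato_a, potato_b from where it was at the start of the episode above 0.02 m).
It also fails if it takes over 64 s, if anything falls off the work surface, if the arm or the gripper's body presses on something with over 40 N, if the wrist force passes 120 N, or if a joint passes its speed limit or range.

## Working session

There is one attempt and no reset: what is moved stays moved. The work goes in short steps, Python scripts to look and compute and a shell command to move; the robot and the scene stay as the last step left them, time stands still between calls to the robot, and variables do not carry over. Pictures are saved under pics/ and viewed, and the job is handed in when it is done.

```bash
ls; mkdir -p pics; cat > h.py <<'E'
import numpy as np,cv2
from bench import ctrl
from scipy.spatial.transform import Rotation as R
def cam(p):
    f=p["color"].shape[0]/2/np.tan(np.radians(p["fovy"])/2)
    return f,p["cx"],p["cy"],p["k1"]
def cfw(p,st=None):
    if "camera_from_world" in p: return np.array(p["camera_from_world"])
    T=np.eye(4);T[:3,:3]=R.from_rotvec(st["eef_rot"]).as_matrix();T[:3,3]=st["eef_pos"]
    return np.linalg.inv(T@np.array(p["T_tool_cam"]))
def ray(p,u,v,M):
    f,cx,cy,k=cam(p); d=np.array([(u-cx)/f,(v-cy)/f]); s=d.copy()
    for _ in range(30): s=d/(1+k*(s@s))
    W=np.linalg.inv(M); D=W[:3,:3]@np.array([*s,1]); return W[:3,3],D/np.linalg.norm(D)
def atz(p,u,v,M,z):
    o,d=ray(p,u,v,M); return o+d*(z-o[2])/d[2]
def proj(p,X,M):
    f,cx,cy,k=cam(p); X=np.atleast_2d(X); c=X@M[:3,:3].T+M[:3,3]; s=c[:,:2]/c[:,2:]
    s=s*(1+k*(s**2).sum(1,keepdims=True)); return s*f+[cx,cy]
def tri(rays):
    A=np.zeros((3,3));b=np.zeros(3)
    for o,d in rays:
        P=np.eye(3)-np.outer(d,d);A+=P;b+=P@o
    x=np.linalg.solve(A,b); return x,[np.linalg.norm((np.eye(3)-np.outer(d,d))@(x-o)) for o,d in rays]
E
python3 - <<'E'
from h import *
s=ctrl.observe();print(s["t"],s["eef_pos"],s["eef_rot"],s["opening"],ctrl.hold_point_z)
for n in["side","top","wrist"]:
    p=ctrl.get_image(n);cv2.imwrite(f"pics/{n}0.png",p["color"])
    M=cfw(p,s);print(n,p["fovy"],p["k1"],np.linalg.inv(M)[:3,3].round(3))
    for l in["gauge","gauge_tab","gauge_bar","gauge_centre","holder","stand","stand_nose","stand_slot","catch","shaker","spice","tin","potato_a"]:
        try: print(l,[(np.round(d["at"]).tolist(),round(d["confidence"],2)) for d in ctrl.boxes_of(p,l)])
        except Exception as e: print(l,e)
E
```

```text
pics
0.0 [0.26260388 0.67537313 0.30182982] [-5.79009982e-01 -3.08762280e+00  2.53494789e-03] 0.09330340818101202 0.0653
side 42.372411847443836 -0.17362650698055754 [-0.109 -1.043  0.922]
gauge [([216.0, 254.0], 0.79), ([222.0, 205.0], 0.75)]
gauge_tab [([225.0, 256.0], 0.92), ([193.0, 270.0], 0.71), ([203.0, 175.0], 0.17)]
gauge_bar [([215.0, 255.0], 0.85), ([192.0, 272.0], 0.67)]
gauge_centre [([219.0, 254.0], 0.65), ([198.0, 269.0], 0.58)]
holder [([241.0, 258.0], 0.69), ([225.0, 317.0], 0.42), ([162.0, 264.0], 0.24)]
stand [([178.0, 248.0], 0.77)]
stand_nose [([182.0, 244.0], 0.84)]
stand_slot [([204.0, 176.0], 0.74), ([178.0, 248.0], 0.7)]
catch [([228.0, 256.0], 0.67)]
shaker [([242.0, 256.0], 0.65)]
spice [([236.0, 334.0], 0.61)]
tin [([162.0, 262.0], 0.62)]
potato_a [([203.0, 174.0], 0.77), ([227.0, 208.0], 0.68)]
top 43.64286130860055 -0.059775636552513334 [ 0.443 -0.026  1.264]
gauge [([214.0, 290.0], 0.61), ([173.0, 256.0], 0.57), ([182.0, 200.0], 0.49), ([252.0, 243.0], 0.18)]
gauge_tab [([171.0, 256.0], 0.57), ([215.0, 287.0], 0.48)]
gauge_bar [([262.0, 174.0], 0.73), ([176.0, 256.0], 0.67), ([215.0, 292.0], 0.59)]
gauge_centre [([178.0, 257.0], 0.66), ([212.0, 291.0], 0.65)]
holder [([219.0, 292.0], 0.58), ([145.0, 345.0], 0.4)]
stand [([174.0, 208.0], 0.56)]
stand_nose [([177.0, 208.0], 0.59), ([214.0, 288.0], 0.57)]
stand_slot [([177.0, 207.0], 0.88)]
catch [([212.0, 286.0], 0.28)]
shaker [([151.0, 316.0], 0.48)]
spice [([145.0, 344.0], 0.84), ([174.0, 209.0], 0.66)]
tin [([138.0, 182.0], 0.61)]
potato_a [([253.0, 244.0], 0.89), ([262.0, 176.0], 0.69)]
wrist 58.54758032189087 -0.04980443739756061 [0.197 0.7   0.385]
gauge []
gauge_tab []
gauge_bar []
gauge_centre []
holder []
stand []
stand_nose []
stand_slot []
catch []
shaker []
spice []
tin []
potato_a []
```

```bash
python3 - <<'E'
import cv2
a=cv2.imread("pics/side0.png")[130:280,140:370];b=cv2.imread("pics/top0.png")[110:290,140:380]
cv2.imwrite("pics/s0c.png",cv2.resize(a,None,fx=3.4,fy=3.4,interpolation=2));cv2.imwrite("pics/t0c.png",cv2.resize(b,None,fx=3.3,fy=3.3,interpolation=2))
E
```

```text
(no output)
```

View pics/side0.png

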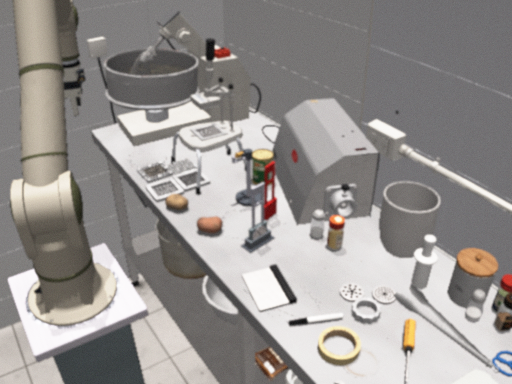

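```bash
true
```

```text
(no output)
```

View pics/s0c.png

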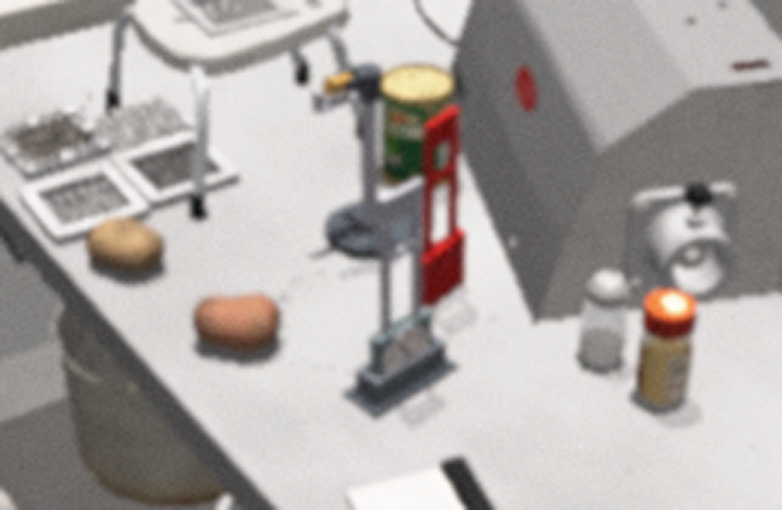

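View pics/t0c.png

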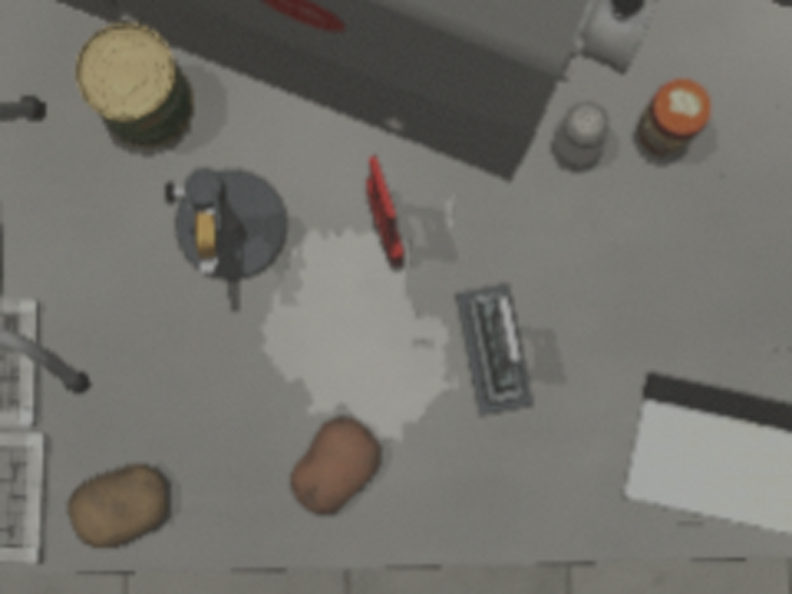

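```bash
python3 - <<'E'
from h import *
S=ctrl.get_image("side");T=ctrl.get_image("top");MS=cfw(S);MT=cfw(T)
c=lambda x,y:(140+x/3.3,110+y/3.3)
for n,(x,y),z in[("hold TL",(457,294),.03),("TR",(507,285),.03),("BR",(533,402),.03),("BL",(482,413),.03),("postbase foot",(231,223),.012),("posttop",(205,183),.18),("nose",(208,265),.186),("tabend1",(486,312),.19),("tabend2",(516,360),.19),("red1",(376,160),.19),("pa",(120,505),.03),("pb",(337,465),.03)]:
    print(n,atz(T,*c(x,y),MT,z).round(4))
sc=lambda x,y:(140+x/3.4,130+y/3.4)
def tr(n,t,s): print(n,*tri([ray(T,*t,MT),ray(S,*s,MS)]))
tr("posttop",c(205,183),sc(368,75)); tr("nose",c(208,265),sc(320,100))
for l in["gauge","stand","holder","tin"]:
  for n,p in(("side",S),("top",T)):
    for i,d in enumerate(ctrl.cut_out(p,l)):
        m=d["pixels"];ys,xs=np.nonzero(m);print(l,n,i,round(d["confidence"],2),d["at"],xs.min(),xs.max(),ys.min(),ys.max(),m.sum())
E
```

```text
hold TL [ 0.5726 -0.0682  0.03  ]
TR [ 0.579  -0.1076  0.03  ]
BR [ 0.4869 -0.1254  0.03  ]
BL [ 0.4792 -0.0855  0.03  ]
postbase foot [0.6353 0.1107 0.012 ]
posttop [0.638  0.1103 0.18  ]
nose [0.5797 0.1077 0.186 ]
tabend1 [ 0.5432 -0.0823  0.19  ]
tabend2 [ 0.51   -0.1018  0.19  ]
red1 [ 0.6499 -0.0092  0.19  ]
pa [0.4133 0.1967 0.03  ]
pb [0.4412 0.0279 0.03  ]
posttop [0.63880278 0.11006046 0.17907476] [np.float64(0.0006765151258015613), np.float64(0.0006765151258015082)]
nose [0.58355343 0.10859378 0.17063265] [np.float64(0.0021311419474479548), np.float64(0.0021311419474479526)]
gauge side 0 0.92 [195.6, 268.8] 264 276 162 220 514
gauge side 1 0.79 [213.0, 255.7] 248 266 183 240 645
gauge top 0 0.69 [214.0, 293.5] 286 297 201 227 211
gauge top 1 0.47 [172.9, 254.5] 251 262 160 188 142
gauge top 2 0.4 [179.9, 206.9] 190 226 162 195 958
stand side 0 0.94 [180.2, 248.7] 232 260 148 206 677
stand top 0 0.58 [176.0, 208.3] 190 226 162 195 985
holder side 0 0.68 [242.0, 254.6] 242 271 231 251 279
holder top 0 0.77 [218.2, 286.6] 279 300 197 235 366
tin side 0 0.97 [162.4, 262.1] 252 272 147 184 582
tin top 0 0.76 [135.0, 181.4] 164 197 118 154 933
tin top 1 0.23 [214.3, 286.1] 286 297 201 227 222
```

```bash
python3 - <<'E'
from h import *
s=ctrl.observe();print(R.from_rotvec(s["eef_rot"]).as_matrix().round(3),s["qpos"].round(3) if hasattr(s["qpos"],'round') else s["qpos"])
p=ctrl.get_image("wrist");print(np.array(p["T_tool_cam"]).round(3))
E
python3 -m creep '[{"delta_pos":[10,-40,40],"dr":[0,0,0],"fingers":100},{"delta_pos":[30,-90,80],"dr":[0,0,0],"fingers":100}]'
```

```text
[[-0.932  0.362  0.   ]
 [ 0.362  0.932 -0.   ]
 [-0.     0.    -1.   ]] [-1.277  0.599 -0.003  1.599  0.002  0.943 -0.08 ]
[[-0.    -0.967 -0.254  0.07 ]
 [ 1.    -0.001  0.001 -0.001]
 [-0.001 -0.254  0.967 -0.083]
 [ 0.     0.     0.     1.   ]]
t: 2.85
eef_pos: [0.2845, 0.6039, 0.3674]
eef_rot: [-0.575, -3.088, 0.003]
wrist_force: [0.9, 0.8, 1.1]
opening: 0.0929
```

View pics/wrist0.png

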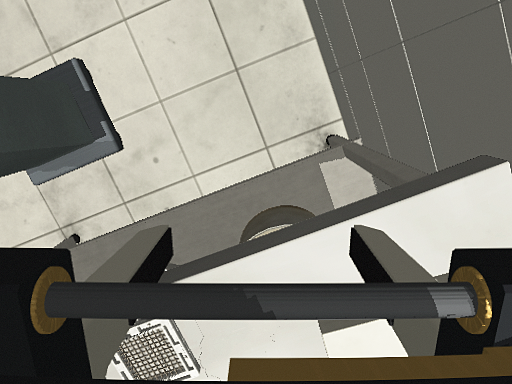

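View pics/top0.png

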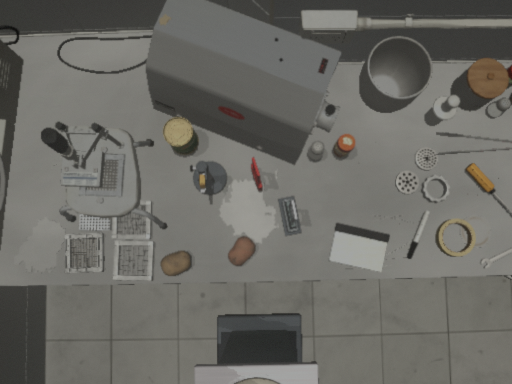

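```bash
python3 -m creep '[{"delta_pos":[18,-46,5],"dr":[0,0,0.05],"fingers":100},{"delta_pos":[36,-92,10],"dr":[0,0,0.1],"fingers":100},{"delta_pos":[54,-138,15],"dr":[0,0,0.15],"fingers":100},{"delta_pos":[72,-184,20],"dr":[0,0,0.2],"fingers":100},{"delta_pos":[90,-230,25],"dr":[0,0,0.25],"fingers":100},{"delta_pos":[108,-276,30],"dr":[0,0,0.3],"fingers":100},{"delta_pos":[126,-322,35],"dr":[0,0,0.35],"fingers":100},{"delta_pos":[144,-368,40],"dr":[0,0,0.4],"fingers":100},{"delta_pos":[162,-414,45],"dr":[0,0,0.45],"fingers":100},{"delta_pos":[180,-460,50],"dr":[0,0,0.5],"fingers":100},{"delta_pos":[200,-510,53],"dr":[0,0,0.56],"fingers":100},{"delta_pos":[215,-554,53],"dr":[0,0,0.56],"fingers":100}]'
python3 - <<'E'
from h import *
s=ctrl.observe();print(s["t"],s["eef_pos"],R.from_rotvec(s["eef_rot"]).as_matrix().round(3),np.round(s["qpos"],3))
p=ctrl.get_image("wrist");cv2.imwrite("pics/w1.png",p["color"])
M=cfw(p,s)
print(proj(p,[[.529,-.097,0],[.529,-.097,.18],[.59,.108,.17],[.441,.028,.03]],M).round())
E
```

```text
t: 4.05
eef_pos: [0.4999, 0.0483, 0.4213]
eef_rot: [-0.305, 3.125, -0.003]
wrist_force: [0.6, 0.6, -0.4]
opening: 0.093
4.05 [0.49992921 0.04830122 0.42125835] [[-0.981 -0.193  0.002]
 [-0.193  0.981 -0.002]
 [-0.001 -0.002 -1.   ]] [-0.304  0.198  0.114  1.954 -0.024  0.99   1.586]
[[161. 151.]
 [110. 177.]
 [300. 266.]
 [255. 108.]]
```

View pics/w1.png

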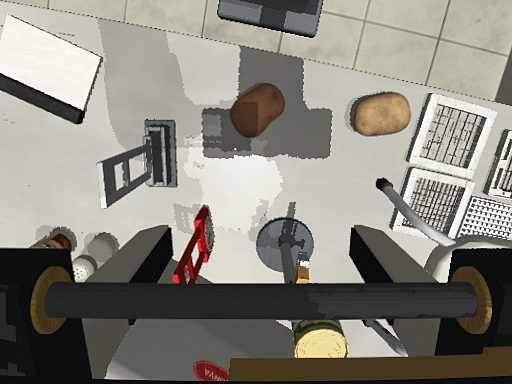

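```bash
python3 - <<'E'
import cv2
a=cv2.imread("pics/w1.png")[105:225,85:225]
cv2.imwrite("pics/w1c.png",cv2.resize(a,None,fx=4.9,fy=4.9,interpolation=2))
E
```

```text
(no output)
```

View pics/w1c.png

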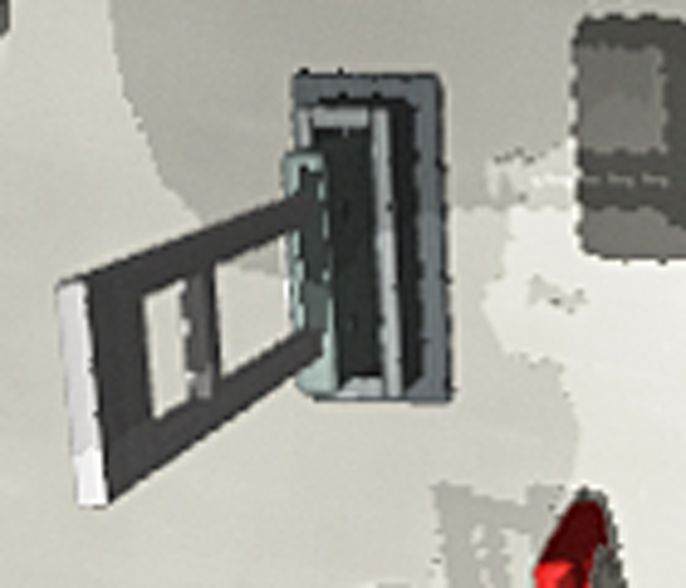

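```bash
python3 -m creep '[{"delta_pos":[0,-48,0],"dr":[0,0,0],"fingers":100},{"delta_pos":[0,-96,0],"dr":[0,0,0],"fingers":100},{"delta_pos":[0,-144,0],"dr":[0,0,0],"fingers":100},{"delta_pos":[0,-192,0],"dr":[0,0,0],"fingers":100},{"delta_pos":[0,-240,0],"dr":[0,0,0],"fingers":100},{"delta_pos":[0,-270,0],"dr":[0,0,0],"fingers":100},{"delta_pos":[0,-270,0],"dr":[0,0,0],"fingers":100}]'
python3 - <<'E'
from h import *
import json
s=ctrl.observe();print(s["t"],np.round(s["qpos"],3))
p=ctrl.get_image("wrist");cv2.imwrite("pics/w2.png",p["color"])
M=cfw(p,s); np.save("M2.npy",M)
q=proj(p,[[.529,-.097,0],[.529,-.097,.18],[.59,.108,.17]],M).round();print(q)
json.dump({k:p[k] for k in("fovy","cx","cy","k1")},open("w.json","w"))
u,v=q[:2].mean(0).astype(int)
a=p["color"][max(0,v-70):v+70,u-75:u+75];print(u-75,max(0,v-70));cv2.imwrite("pics/w2c.png",cv2.resize(a,None,fx=4,fy=4,interpolation=2))
E
```

```text
t: 4.8
eef_pos: [0.5008, -0.2345, 0.4213]
eef_rot: [-0.278, 3.127, -0.012]
wrist_force: [0.0, 0.6, 0.4]
opening: 0.093
4.8 [ 0.125  0.271  0.269  1.864 -0.077  1.012  2.174]
[[349. 185.]
 [392. 227.]
 [542. 302.]]
295 136
```

View pics/w2.png

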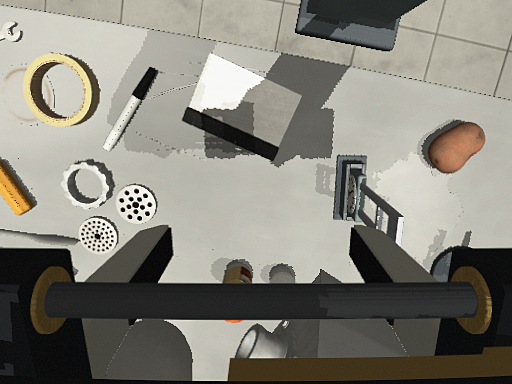

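View pics/w2c.png

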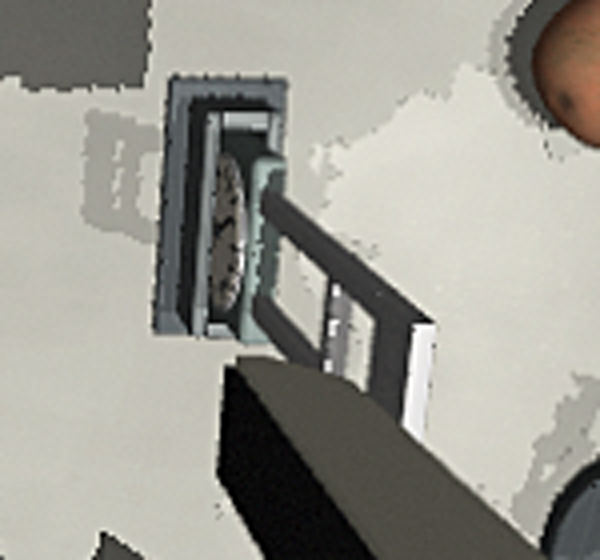

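```bash
cat > m.py <<'E'
from h import *
import json
p=json.load(open("w.json"));p["color"]=np.zeros((384,512,3))
s=dict(eef_pos=[.49992921,.04830122,.42125835],eef_rot=R.from_matrix([[-0.981,-0.193,0.002],[-0.193,0.981,-0.002],[-0.001,-0.002,-1]]).as_rotvec())
T=np.eye(4);T[:3,:3]=R.from_rotvec(s["eef_rot"]).as_matrix();T[:3,3]=s["eef_pos"]
E
python3 - <<'E'
from m import *
from bench import ctrl
q=ctrl.get_image("wrist");q["color"]=q["color"]
M1=cfw(q,s);M2=np.load("M2.npy");np.save("M1.npy",M1)
f1=lambda x,y:(85+x/4.9,105+y/4.9); f2=lambda x,y:(295+x/4,136+y/4)
P=[atz(q,*f1(x,y),M1,.199) for x,y in[(57,283),(88,280),(107,500),(80,506)]]
for a in P:print("tab",a.round(4))
print("ctr",np.mean(P,0).round(4))
H=[atz(q,*f1(x,y),M1,.03) for x,y in[(293,75),(440,75),(452,400),(313,400)]]
for a in H:print("hold1",a.round(4))
print(np.mean(H,0).round(4))
H=[atz(q,*f2(x,y),M2,.03) for x,y in[(170,78),(290,80),(155,332)]]
for a in H:print("hold2",a.round(4))
for a in[(412,326),(435,326)]:print("tab2",atz(q,*f2(*a),M2,.199).round(4))
E
```

```text
tab [ 0.5122 -0.1028  0.199 ]
tab [ 0.5105 -0.097   0.199 ]
tab [ 0.5528 -0.0901  0.199 ]
tab [ 0.5551 -0.0952  0.199 ]
ctr [ 0.5327 -0.0963  0.199 ]
hold1 [ 0.4856 -0.1172  0.03  ]
hold1 [ 0.4779 -0.0766  0.03  ]
hold1 [ 0.5698 -0.0608  0.03  ]
hold1 [ 0.5777 -0.101   0.03  ]
[ 0.5277 -0.0889  0.03  ]
hold2 [ 0.485  -0.1318  0.03  ]
hold2 [ 0.4781 -0.0902  0.03  ]
hold2 [ 0.5772 -0.1155  0.03  ]
tab2 [ 0.513  -0.1025  0.199 ]
tab2 [ 0.512  -0.0971  0.199 ]
```

```bash
python3 - <<'E'
from h import *
s=ctrl.observe();Rm=R.from_rotvec(s["eef_rot"]).as_matrix();print(s["t"],s["eef_pos"],Rm.round(4))
print(((np.array([.5327,-.0963,.256])-s["eef_pos"])*1000).round(1))
yaw=np.radians(9.6);tx=np.array([-np.cos(yaw),-np.sin(yaw),0]);tz=np.array([0,0,-1.]);G=np.c_[tx,np.cross(tz,tx),tz]
print(R.from_matrix(G@Rm.T).as_rotvec().round(4))
E
```

```text
4.9 [ 0.50161648 -0.23001329  0.42106372] [[-0.9834 -0.1817  0.0023]
 [-0.1817  0.9833 -0.0051]
 [-0.0014 -0.0054 -1.    ]]
[  31.1  133.7 -165.1]
[ 0.0051  0.0023 -0.0152]
```

```bash
python3 -m creep '[{"delta_pos":[9,40,-25],"dr":[0.005,0.002,-0.015],"fingers":60},{"delta_pos":[18,80,-50],"dr":[0.005,0.002,-0.015],"fingers":60},{"delta_pos":[27,115,-75],"dr":[0.005,0.002,-0.015],"fingers":60},{"delta_pos":[31,134,-90],"dr":[0.005,0.002,-0.015],"fingers":60},{"delta_pos":[31,134,-90],"dr":[0.005,0.002,-0.015],"fingers":60},{"delta_pos":[31,134,-90],"dr":[0.005,0.002,-0.015],"fingers":60},{"delta_pos":[31,134,-90],"dr":[0.005,0.002,-0.015],"fingers":60}]'
python3 - <<'E'
from h import *
s=ctrl.observe();print(s["t"],s["eef_pos"],np.abs(s["qvel"]).max())
p=ctrl.get_image("wrist");T=ctrl.get_image("top");S=ctrl.get_image("side");cv2.imwrite("pics/w3.png",p["color"])
M=cfw(p,s);np.save("M3.npy",M)
q=proj(p,[[.5327,-.0963,.199],[.511,-.0999,.199],[.554,-.0927,.199]],M).round(1);print(q)
u,v=q[0].astype(int);a=p["color"][max(0,v-70):v+70,u-90:u+90];print(u-90,max(0,v-70));cv2.imwrite("pics/w3c.png",cv2.resize(a,None,fx=4,fy=4,interpolation=2))
E
```

```text
t: 5.6
eef_pos: [0.5327, -0.0965, 0.332]
eef_rot: [-0.262, 3.129, -0.001]
wrist_force: [0.2, 0.3, -0.2]
opening: 0.0558
5.6 [ 0.53267173 -0.09646324  0.33195087] 0.013059441546012627
[[261.8 211.3]
 [261.9 178.9]
 [261.8 241.6]]
171 141
```

View pics/w3c.png

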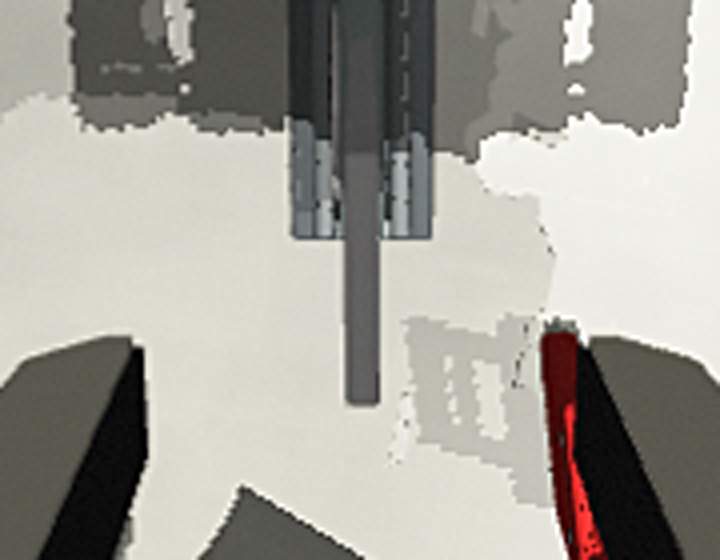

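The grey gauge's tab (far end at px ≈ (261.5, 242)) matches my prediction within 1 px. The red look-alike is off to the right, outside the fingers' path. Descending to grasp.

```bash
python3 -m creep '[{"delta_pos":[0,0,-35],"dr":[0,0,0],"fingers":60},{"delta_pos":[0,0,-65],"dr":[0,0,0],"fingers":60},{"delta_pos":[0,0,-76],"dr":[0,0,0],"fingers":60},{"delta_pos":[0,0,-76],"dr":[0,0,0],"fingers":60},{"delta_pos":[0,0,-76],"dr":[0,0,0],"fingers":0},{"delta_pos":[0,0,-76],"dr":[0,0,0],"fingers":0},{"delta_pos":[0,0,-76],"dr":[0,0,0],"fingers":0},{"delta_pos":[0,0,-76],"dr":[0,0,0],"fingers":0},{"delta_pos":[0,0,-76],"dr":[0,0,0],"fingers":0}]'
python3 - <<'E'
from h import *
s=ctrl.observe();print(s["t"],s["opening"],s["eef_pos"],s["wrist_force"],s["ft_torque"])
E
```

```text
t: 6.65
eef_pos: [0.5327, -0.0969, 0.2563]
eef_rot: [-0.261, 3.128, -0.001]
wrist_force: [0.4, -0.0, 0.1]
opening: 0.0201
6.65 0.020063159000191934 [ 0.53272463 -0.09688119  0.25633353] [ 0.36128933 -0.02815856  0.05197171] [ 0.03794191 -0.00799362  0.0242211 ]
```

Fingers still closing (20 mm); continue, then lift.

```bash
python3 -m creep '[{"delta_pos":[0,0,0],"dr":[0,0,0],"fingers":0},{"delta_pos":[0,0,0],"dr":[0,0,0],"fingers":0},{"delta_pos":[0,0,0],"dr":[0,0,0],"fingers":0},{"delta_pos":[0,0,0],"dr":[0,0,0],"fingers":0},{"delta_pos":[0,0,0],"dr":[0,0,0],"fingers":0}]'
python3 -m creep '[{"delta_pos":[0,0,20],"dr":[0,0,0],"fingers":0},{"delta_pos":[0,0,45],"dr":[0,0,0],"fingers":0},{"delta_pos":[0,0,80],"dr":[0,0,0],"fingers":0},{"delta_pos":[0,0,115],"dr":[0,0,0],"fingers":0},{"delta_pos":[0,0,150],"dr":[0,0,0],"fingers":0},{"delta_pos":[0,0,150],"dr":[0,0,0],"fingers":0},{"delta_pos":[0,0,150],"dr":[0,0,0],"fingers":0}]'
python3 - <<'E'
from h import *
s=ctrl.observe();print(s["t"],s["opening"],s["wrist_force"],s["ft_torque"])
p=ctrl.get_image("side");cv2.imwrite("pics/s4.png",p["color"])
cv2.imwrite("pics/s4c.png",cv2.resize(p["color"][90:270,140:360],None,fx=3.5,fy=3.3,interpolation=2))
E
```

```text
t: 7.15
eef_pos: [0.5328, -0.0968, 0.2565]
eef_rot: [-0.261, 3.128, -0.001]
wrist_force: [-0.4, 0.5, 3.6]
opening: 0.0056
t: 7.85
eef_pos: [0.5325, -0.0968, 0.4064]
eef_rot: [-0.261, 3.128, -0.001]
wrist_force: [-0.0, -0.5, -3.1]
opening: 0.0058
7.85 0.005774058975196468 [-0.02720155 -0.49536855 -3.08476011] [0.0583496  0.06519499 0.0119212 ]
```

View pics/s4c.png

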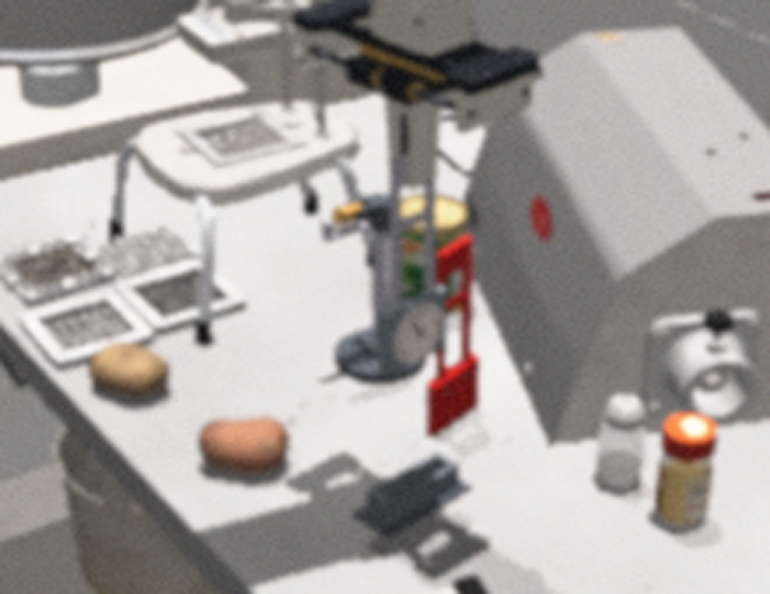

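```bash
python3 -m creep '[{"delta_pos":[-1,17,0],"dr":[0,0,-0.142],"fingers":0},{"delta_pos":[-2,34,0],"dr":[0,0,-0.283],"fingers":0},{"delta_pos":[-3,51,0],"dr":[0,0,-0.425],"fingers":0},{"delta_pos":[-4,68,0],"dr":[0,0,-0.567],"fingers":0},{"delta_pos":[-5,85,0],"dr":[0,0,-0.708],"fingers":0},{"delta_pos":[-6,102,0],"dr":[0,0,-0.85],"fingers":0},{"delta_pos":[-7,119,0],"dr":[0,0,-0.99],"fingers":0},{"delta_pos":[-8,136,0],"dr":[0,0,-1.133],"fingers":0},{"delta_pos":[-9,153,0],"dr":[0,0,-1.275],"fingers":0},{"delta_pos":[-10,170,0],"dr":[0,0,-1.417],"fingers":0},{"delta_pos":[-11,187,0],"dr":[0,0,-1.56],"fingers":0},{"delta_pos":[-12,205,0],"dr":[0,0,-1.7],"fingers":0}]'
python3 -m creep '[{"delta_pos":[0,0,0],"dr":[0,0,0],"fingers":0},{"delta_pos":[0,0,0],"dr":[0,0,0],"fingers":0},{"delta_pos":[0,0,0],"dr":[0,0,0],"fingers":0}]'
cat > look.py <<'E'
from h import *
import sys,pickle
k=sys.argv[1];s=ctrl.observe()
print(s["t"],np.round(s["eef_pos"],4),R.from_rotvec(s["eef_rot"]).as_matrix().round(4).tolist(),np.round(s["wrist_force"],2),np.round(s["qpos"],2))
D={}
for n in sys.argv[2:]:
    p=ctrl.get_image(n);cv2.imwrite(f"pics/{n}{k}.png",p["color"]);D[n]=(p,cfw(p,s))
pickle.dump((s,D),open(f"d{k}.pkl","wb"))
E
python3 look.py 5 side top wrist
python3 - <<'E'
import cv2
for n,(a,b,c,d) in dict(side=(130,220,200,320),top=(130,220,150,270)).items():
    cv2.imwrite(f"pics/{n}5c.png",cv2.resize(cv2.imread(f"pics/{n}5.png")[a:b,c:d],None,fx=6,fy=6,interpolation=2))
E
```

```text
t: 9.1
eef_pos: [0.5195, 0.1088, 0.4036]
eef_rot: [-2.187, -2.255, 0.007]
wrist_force: [0.6, -0.2, -1.9]
opening: 0.0057
t: 9.4
eef_pos: [0.5193, 0.1078, 0.4029]
eef_rot: [-2.184, -2.257, 0.009]
wrist_force: [0.4, 0.2, -2.1]
opening: 0.0058
9.4 [0.5193 0.1078 0.4029] [[-0.0328, 0.9995, -0.0044], [0.9995, 0.0328, -0.004], [-0.0038, -0.0046, -1.0]] [ 0.35  0.2  -2.14] [-0.7   0.28  0.5   1.94 -0.15  0.97 -0.09]
```

View pics/wrist5.png

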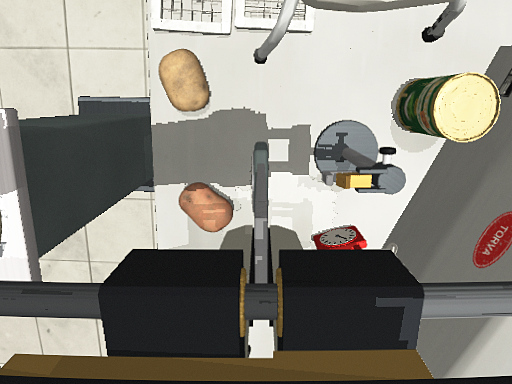

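View pics/side5c.png

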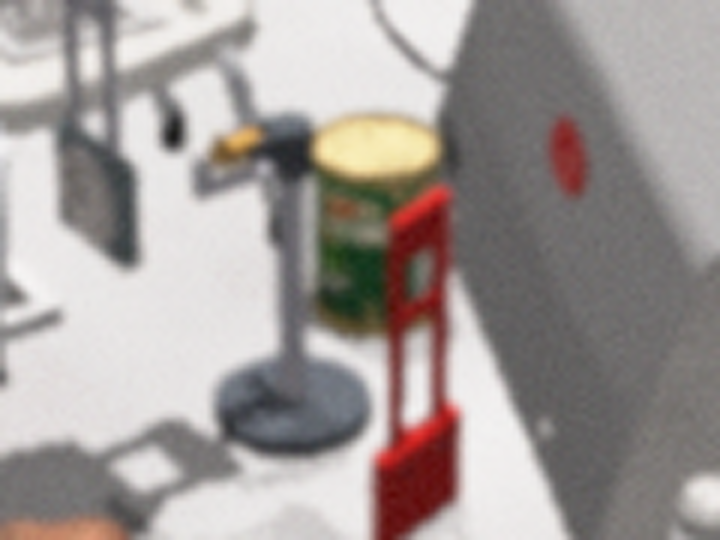

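View pics/top5c.png

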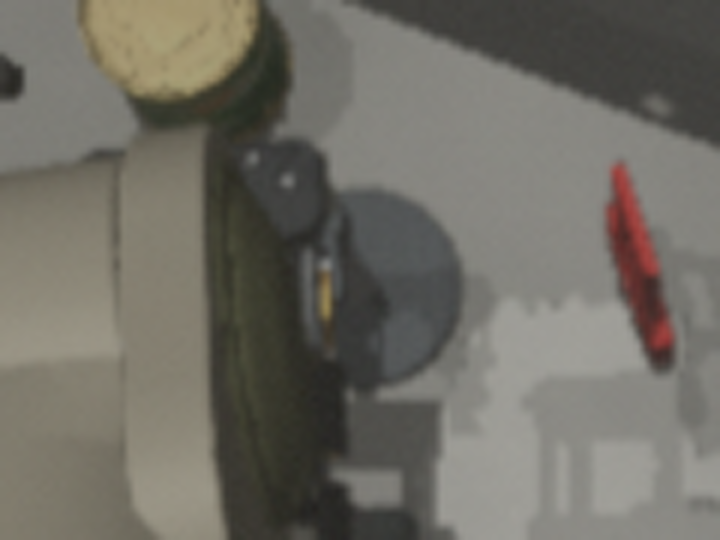

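```bash
python3 - <<'E'
import cv2
cv2.imwrite("pics/w5c.png",cv2.resize(cv2.imread("pics/wrist5.png")[110:220,300:420],None,fx=6,fy=5.4,interpolation=2))
cv2.imwrite("pics/s5d.png",cv2.resize(cv2.imread("pics/side5.png")[140:180,225:265],None,fx=14,fy=14,interpolation=2))
E
```

```text
(no output)
```

View pics/w5c.png

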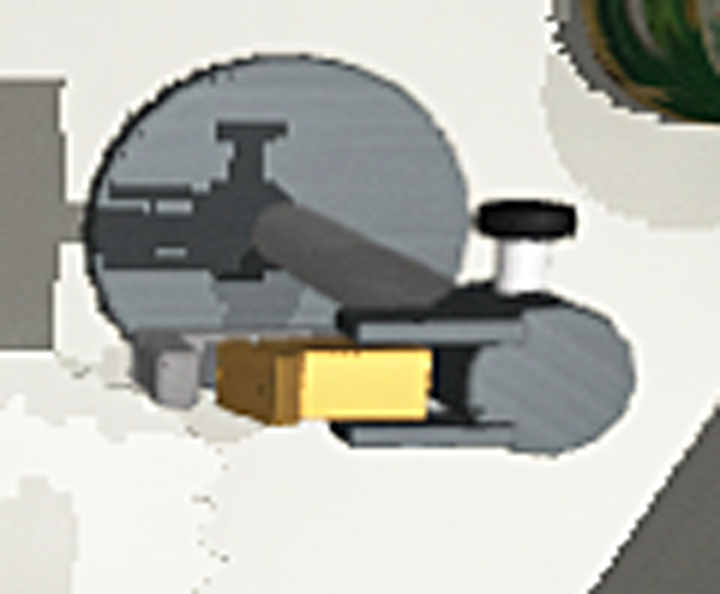

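View pics/s5d.png

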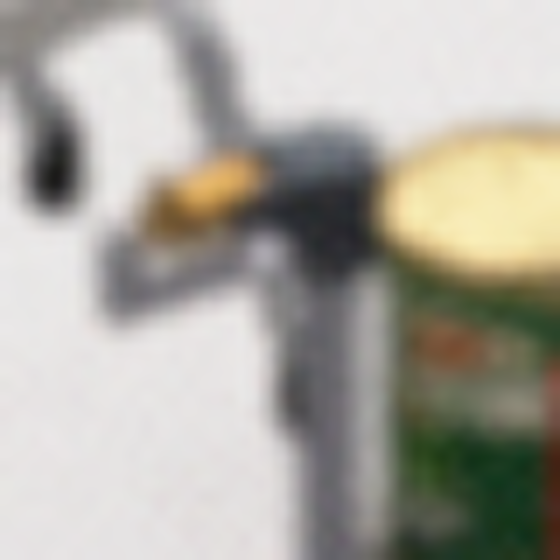

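```bash
cat > fit.py <<'E'
from h import *
import pickle
from scipy.optimize import least_squares
s,D=pickle.load(open("d5.pkl","rb"));p,M=D["wrist"];S,MS=D["side"]
c=lambda x,y:(300+x/6,110+y/5.4); sd=lambda x,y:(225+x/14,140+y/14)
obs=[((4.5,6,25.5),c(303,350)),((4.5,-6,25.5),c(299,420)),((-1.5,6,10.5),c(219,343)),((-1.5,-6,10.5),c(222,405)),
((-4.5,5,16),c(201,346)),((-4.5,-5,16),c(197,402)),((-11.5,5,16),c(152,348)),((-11.5,-5,16),c(165,403))]
obsS=[((-11.5,5,16),sd(107,240)),((-11.5,0,-6),sd(112,318))]
def W(q,P):
    x,y,a,z=q;P=np.array(P)/1000;return np.c_[x+np.cos(a)*P[:,0]-np.sin(a)*P[:,1],y+np.sin(a)*P[:,0]+np.cos(a)*P[:,1],z+P[:,2]]
def res(q,side):
    r=(proj(p,W(q,[o[0] for o in obs]),M)-[o[1] for o in obs])
    if side: r=np.r_[r,proj(S,W(q,[o[0] for o in obsS]),MS)-[o[1] for o in obsS]]
    return r.ravel()
if __name__=="__main__":
  for sde in(0,1):
    r=least_squares(res,[.59,.108,.03,.17],args=(sde,),x_scale=[.01,.01,.1,.01]);print(r.x.round(4),r.fun.reshape(-1,2).round(1).tolist())
  # foot circle
  for u in[(88,230),(470,230),(280,52)]:print(atz(p,*c(*u),M,.01).round(4))
  print(atz(p,*c(545,375),M,.18).round(4),atz(p,*c(550,375),M,.196).round(4))
E
python3 fit.py
```

```text
[0.5842 0.1168 0.0895 0.1919] [[-2.1, -0.4], [-1.5, 1.1], [0.5, -2.4], [0.0, -0.1], [1.3, -0.3], [2.0, 1.0], [1.0, -0.2], [-1.0, 1.3]]
[0.5908 0.1105 0.0871 0.1637] [[-3.1, 0.2], [-2.6, 0.3], [0.6, -1.6], [0.0, -0.5], [1.6, 0.3], [2.2, 0.6], [2.1, 0.3], [-0.0, 0.8], [-1.6, -0.6], [-0.7, 0.6]]
[0.5927 0.1102 0.01  ]
[0.6821 0.1134 0.01  ]
[0.6333 0.157  0.01  ]
[0.6378 0.1122 0.18  ] [0.6322 0.1156 0.196 ]
```

```bash
python3 - <<'E'
import cv2
cv2.imwrite("pics/w5d.png",cv2.resize(cv2.imread("pics/wrist5.png")[165:200,318:378],None,fx=13,fy=13,interpolation=0))
E
```

```text
(no output)
```

View pics/w5d.png

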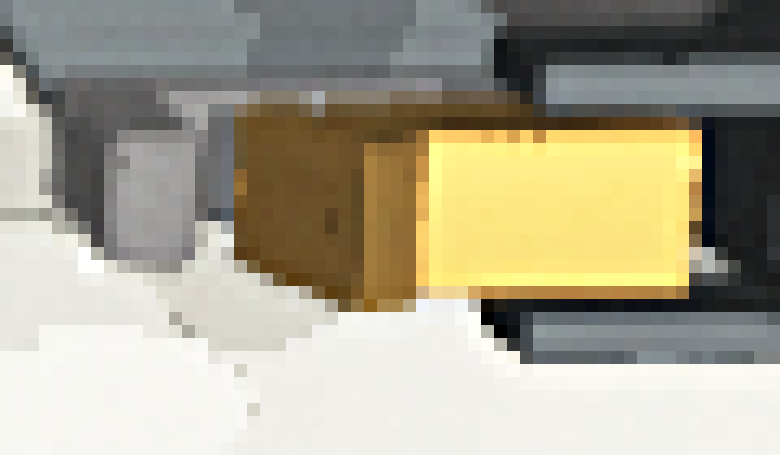

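```bash
cat > fit2.py <<'E'
import fit
from fit import *
c=lambda x,y:(318+x/13-.5,165+y/13-.5)
fit.obs=[((4.5,6,25.5),c(366,135)),((4.5,-6,25.5),c(352,310)),((-1.5,6,10.5),c(236,104)),((-1.5,-6,10.5),c(236,262)),
((-4.5,5,16),c(197,130)),((-4.5,-5,16),c(194,268)),((-11.5,5,16),c(118,130)),((-11.5,-5,16),c(105,265))]
for sde in(0,1):
    r=least_squares(res,[.59,.108,.03,.17],args=(sde,),x_scale=[.01,.01,.1,.01]);print(r.x.round(4),r.fun.reshape(-1,2).round(1).tolist())
print(r.x[:2]+.048*np.array([np.cos(r.x[2]),np.sin(r.x[2])]))
E
python3 fit2.py
```

```text
[0.5908 0.1086 0.0473 0.1563] [[-0.2, 0.6], [0.2, -0.1], [-0.2, -0.3], [-0.7, -0.2], [0.8, -0.0], [0.6, -0.2], [-0.6, 0.1], [0.0, 0.1]]
[0.5895 0.1098 0.0494 0.1621] [[0.1, 0.5], [0.6, 0.1], [-0.1, -0.4], [-0.6, -0.0], [0.8, -0.1], [0.7, -0.1], [-0.7, 0.1], [-0.0, 0.2], [-1.8, -0.0], [-1.1, 1.2]]
[0.6374911  0.11221075]
```

```bash
python3 - <<'E'
from fit import *
for a in[(320,135),(320,150)]:
    o,d=ray(S,*sd(*a),MS);t=((.6375-o[0])*d[0]+(.112-o[1])*d[1])/(d[0]**2+d[1]**2);print("collar top",(o+t*d).round(4))
st=ctrl.observe();Rm=R.from_rotvec(st["eef_rot"]).as_matrix()
ty=np.array([np.cos(.048),np.sin(.048),0]);tz=np.array([0,0,-1.]);G=np.c_[np.cross(ty,tz),ty,tz]
print(R.from_matrix(G@Rm.T).as_rotvec().round(4),((np.array([.59,.109,.328])-st["eef_pos"])*1000).round(1))
E
```

```text
collar top [0.639  0.1111 0.1873]
collar top [0.6389 0.1111 0.1835]
[ 0.0031 -0.0033  0.0171] [ 70.5   1.2 -75.5]
```

```bash
python3 -m creep '[{"delta_pos":[0,1,-25],"dr":[0.003,-0.003,0.017],"fingers":0},{"delta_pos":[0,1,-50],"dr":[0.003,-0.003,0.017],"fingers":0},{"delta_pos":[0,1,-75],"dr":[0.003,-0.003,0.017],"fingers":0},{"delta_pos":[0,1,-75],"dr":[0.003,-0.003,0.017],"fingers":0},{"delta_pos":[0,1,-75],"dr":[0.003,-0.003,0.017],"fingers":0}]'
python3 look.py 6 side wrist
python3 - <<'E'
import cv2
a=cv2.resize(cv2.imread("pics/side6.png")[110:220,180:290],None,fx=5,fy=5,interpolation=2)
cv2.imwrite("pics/s6c.png",a)
E
```

```text
t: 10.05
eef_pos: [0.5198, 0.1083, 0.329]
eef_rot: [-2.168, -2.273, 0.001]
wrist_force: [0.7, -0.2, -2.4]
opening: 0.0057
10.05 [0.5198 0.1083 0.329 ] [[-0.0474, 0.9989, -0.0005], [0.9989, 0.0474, -0.0004], [-0.0004, -0.0005, -1.0]] [ 0.67 -0.23 -2.4 ] [-0.65  0.36  0.46  2.03 -0.22  0.8  -0.02]
```

View pics/s6c.png

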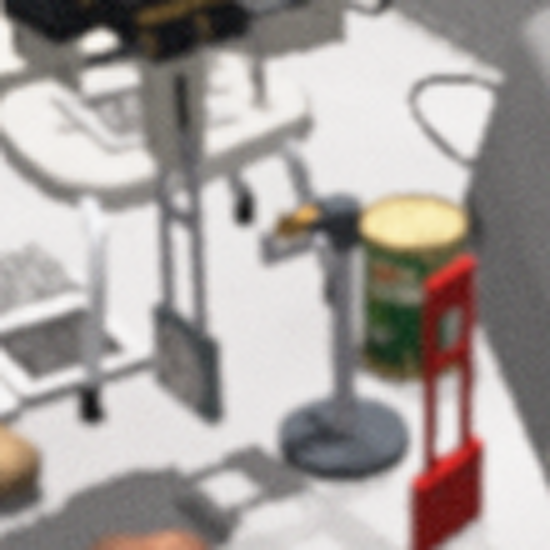

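View pics/wrist6.png

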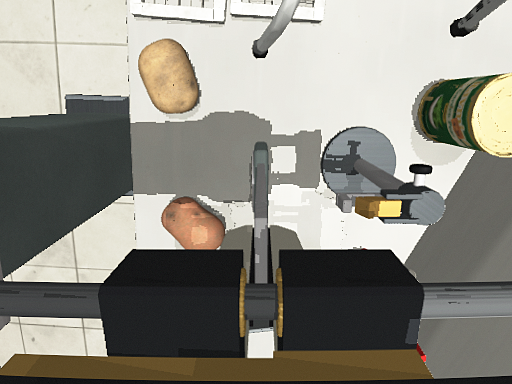

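```bash
python3 - <<'E'
from h import *
import pickle
s,D=pickle.load(open("d6.pkl","rb"));p,M=D["wrist"];S,MS=D["side"]
e=np.array(s["eef_pos"]);print("bar",proj(S,e+[0,0,-.1173],MS),"centre",proj(S,e+[0,0,-.1543],MS),"case bottom",proj(S,e+[0,0,-.2513],MS))
cv2.imwrite("pics/w6d.png",cv2.resize(p["color"][185:230,330:400],None,fx=11,fy=11,interpolation=0))
E
```

```text
bar [[215.08307195 153.47100229]] centre [[215.64225731 164.17250535]] case bottom [[217.06761534 190.97034775]]
```

View pics/w6d.png

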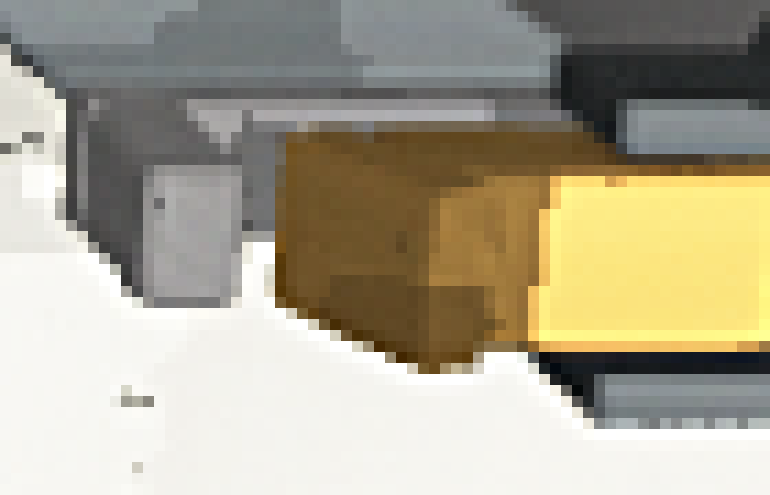

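```bash
cat > fit3.py <<'E'
from h import *
import pickle
from scipy.optimize import least_squares
s5,D5=pickle.load(open("d5.pkl","rb"));p5,M5=D5["wrist"]
s6,D6=pickle.load(open("d6.pkl","rb"));p6,M6=D6["wrist"]
c5=lambda x,y:(318+x/13-.5,165+y/13-.5); c6=lambda x,y:(330+x/11-.5,185+y/11-.5)
P=np.array([(4.5,6,25.5),(4.5,-6,25.5),(-1.5,6,10.5),(-1.5,-6,10.5),(-4.5,5,16),(-4.5,-5,16),(-11.5,5,16),(-11.5,-5,16)])/1000
o5=[c5(*a) for a in[(366,135),(352,310),(236,104),(236,262),(197,130),(194,268),(118,130),(105,265)]]
o6=[c6(*a) for a in[(440,185),(425,372),(284,135),(276,300),(242,165),(236,303),(150,165),(140,300)]]
def W(q):
    x,y,a,z=q;return np.c_[x+np.cos(a)*P[:,0]-np.sin(a)*P[:,1],y+np.sin(a)*P[:,0]+np.cos(a)*P[:,1],z+P[:,2]]
for use in("6","56"):
  for idx in([0,1,2,3,4,5,6,7],[4,5,6,7]):
    def res(q):
        r=(proj(p6,W(q),M6)-o6)[idx]
        if use=="56": r=np.r_[r,(proj(p5,W(q),M5)-o5)[idx]]
        return r.ravel()
    r=least_squares(res,[.59,.109,.05,.165],x_scale=[.01,.01,.1,.01]);print(use,len(idx),r.x.round(4),np.abs(r.fun).max().round(2));
    if len(idx)==8:print(r.fun.reshape(-1,2).round(1).tolist())
E
python3 fit3.py
```

```text
6 8 [0.5906 0.1086 0.0459 0.1592] 1.21
[[-0.3, 0.4], [-0.4, -0.2], [-0.4, -0.8], [-0.8, -0.3], [1.2, -0.2], [0.8, 0.5], [-0.1, -0.2], [-0.0, 0.8]]
6 4 [0.5958 0.1028 0.0462 0.1392] 0.32
56 8 [0.5891 0.1101 0.0478 0.1641] 1.19
[[-0.0, 0.1], [-0.1, -0.2], [-0.4, -1.2], [-0.9, -0.3], [1.1, -0.5], [0.7, 0.4], [-0.4, -0.5], [-0.3, 0.7], [0.1, 0.7], [0.6, 0.4], [-0.1, -0.3], [-0.6, 0.2], [0.8, 0.1], [0.6, 0.1], [-0.8, 0.2], [-0.1, 0.4]]
56 4 [0.5899 0.109  0.0375 0.1599] 0.78
```

```bash
python3 -m creep '[{"delta_pos":[20,0,0],"dr":[0,0,0],"fingers":0},{"delta_pos":[40,0,0],"dr":[0,0,0],"fingers":0},{"delta_pos":[58,1,0],"dr":[0,0,0],"fingers":0},{"delta_pos":[68,1,0],"dr":[0,0,0],"fingers":0},{"delta_pos":[71,1,0],"dr":[0,0,0],"fingers":0},{"delta_pos":[71,1,0],"dr":[0,0,0],"fingers":0},{"delta_pos":[71,1,0],"dr":[0,0,0],"fingers":0}]'
python3 look.py 7 side wrist
python3 - <<'E'
import cv2
a=cv2.resize(cv2.imread("pics/side7.png")[120:200,210:290],None,fx=7,fy=7,interpolation=2)
cv2.imwrite("pics/s7c.png",a)
E
```

```text
t: 10.85
eef_pos: [0.5905, 0.1095, 0.3299]
eef_rot: [2.168, 2.273, 0.002]
wrist_force: [-0.4, 0.7, -1.9]
opening: 0.0055
10.85 [0.5905 0.1095 0.3299] [[-0.0476, 0.9989, 0.001], [0.9989, 0.0476, 0.0007], [0.0006, 0.001, -1.0]] [-0.44  0.75 -1.93] [-0.59  0.45  0.45  1.88 -0.25  0.86  0.03]
```

View pics/s7c.png

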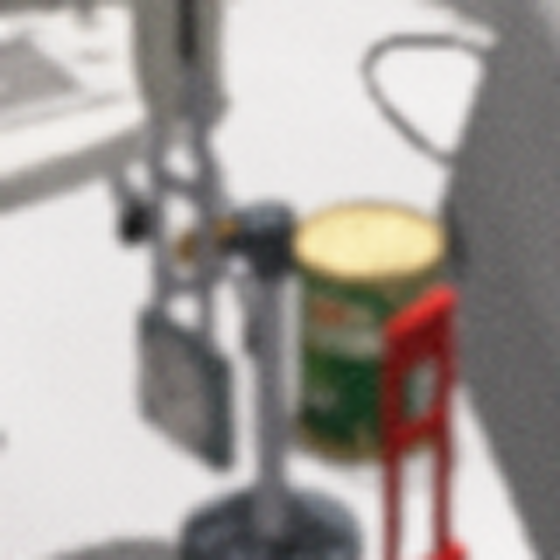

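View pics/wrist7.png

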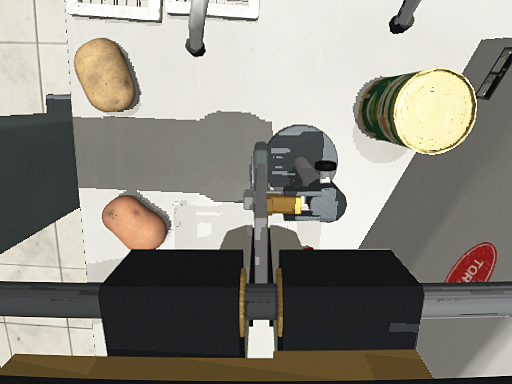

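```bash
python3 - <<'E'
from h import *
import pickle
s,D=pickle.load(open("d7.pkl","rb"));p,M=D["wrist"]
cv2.imwrite("pics/w7d.png",cv2.resize(p["color"][185:225,235:295],None,fx=13,fy=13,interpolation=0))
e=np.array(s["eef_pos"])
def g(x,z): return e+[x*np.cos(.0476),x*np.sin(.0476),z-.1543]
for n,x,y,z in[("bar top f",-.003,0,.041),("bar top b",.003,0,.041),("bar bot f",-.003,0,.033)]:
    print(n,proj(p,g(x,z),M).round(1))
print("nose",proj(p,[[.59-.0045,.109,.162+.016],[.59-.0115,.109,.178]],M).round(1),"cat",proj(p,[[.59-.0015,.109,.162+.0105],[.5945,.109,.1875]],M).round(1))
E
```

```text
bar top f [[255.6 221. ]]
bar top b [[265.5 221. ]]
bar bot f [[255.8 216.7]]
nose [[253.6 203.2]
 [243.8 202.8]] cat [[257.8 201.2]
 [266.4 207.7]]
```

View pics/w7d.png

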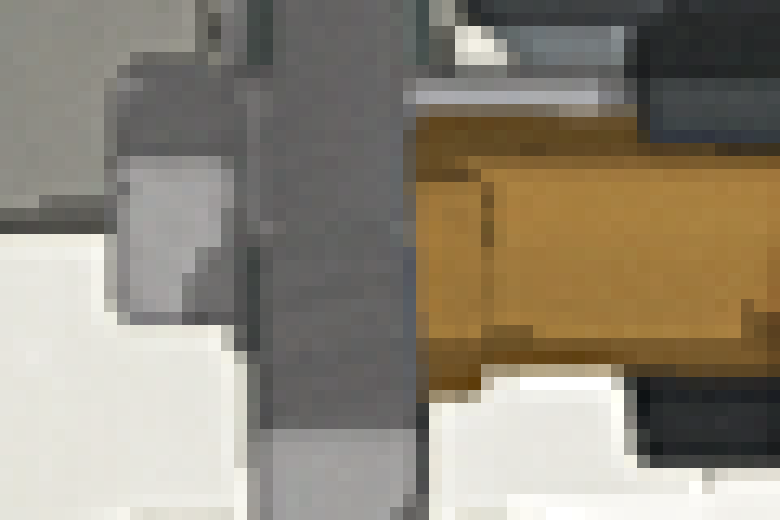

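```bash
cat > st.py <<'E'
from bench import ctrl
import numpy as np
s=ctrl.observe();print(s["t"],np.round(np.array(s["eef_pos"])*1000,2),np.round(s["wrist_force"],2),np.round(s["ft_torque"],2))
E
python3 -m creep '[{"delta_pos":[0,0,-8],"dr":[0,0,0],"fingers":0},{"delta_pos":[0,0,-16],"dr":[0,0,0],"fingers":0},{"delta_pos":[0,0,-20],"dr":[0,0,0],"fingers":0},{"delta_pos":[0,0,-20],"dr":[0,0,0],"fingers":0}]'; python3 st.py
python3 -m creep '[{"delta_pos":[0,0,-2],"dr":[0,0,0],"fingers":0},{"delta_pos":[0,0,-2],"dr":[0,0,0],"fingers":0}]';python3 st.py
```

```text
t: 11.35
eef_pos: [0.5901, 0.1095, 0.3089]
eef_rot: [-2.168, -2.273, 0.0]
wrist_force: [0.0, -0.1, -2.3]
opening: 0.0058
11.35 [590.13 109.52 308.94] [ 0.05 -0.08 -2.26] [0.   0.08 0.01]
t: 11.55
eef_pos: [0.5898, 0.1095, 0.3066]
eef_rot: [-2.167, -2.273, 0.002]
wrist_force: [-1.7, -0.0, -1.8]
opening: 0.0055
11.55 [589.8  109.5  306.59] [-1.75 -0.02 -1.82] [-0.09  0.45  0.01]
```

```bash
python3 -m creep '[{"delta_pos":[0.5,0,-1.5],"dr":[0,0,0],"fingers":0},{"delta_pos":[0.5,0,-1.5],"dr":[0,0,0],"fingers":0}]';python3 st.py
python3 -m creep '[{"delta_pos":[0.5,0,-1.5],"dr":[0,0,0],"fingers":0},{"delta_pos":[0.5,0,-1.5],"dr":[0,0,0],"fingers":0}]';python3 st.py
```

```text
t: 11.75
eef_pos: [0.5898, 0.1094, 0.305]
eef_rot: [-2.166, -2.272, 0.003]
wrist_force: [-4.3, -0.8, 0.3]
opening: 0.0055
11.75 [589.76 109.44 304.95] [-4.32 -0.8   0.26] [-0.14  1.01 -0.01]
t: 11.95
eef_pos: [0.59, 0.1094, 0.3034]
eef_rot: [-2.166, -2.272, 0.004]
wrist_force: [-3.3, 0.6, 0.8]
opening: 0.0058
11.95 [589.97 109.41 303.38] [-3.33  0.64  0.77] [-0.12  1.04  0.01]
```

```bash
for i in 1; do python3 -m creep '[{"delta_pos":[0.4,0,-1.5],"dr":[0,0,0],"fingers":0},{"delta_pos":[0.4,0,-1.5],"dr":[0,0,0],"fingers":0}]';python3 st.py; done
python3 -m creep '[{"delta_pos":[0.3,0,-1.5],"dr":[0,0,0],"fingers":0},{"delta_pos":[0.3,0,-1.5],"dr":[0,0,0],"fingers":0}]';python3 st.py
```

```text
t: 12.15
eef_pos: [0.5903, 0.1094, 0.3018]
eef_rot: [-2.166, -2.272, 0.004]
wrist_force: [-4.0, 0.3, 2.3]
opening: 0.0055
12.15 [590.26 109.44 301.78] [-4.04  0.27  2.25] [-0.07  1.19 -0.01]
t: 12.35
eef_pos: [0.5904, 0.1094, 0.3]
eef_rot: [-2.166, -2.272, 0.005]
wrist_force: [-3.7, -0.5, 2.2]
opening: 0.0054
12.35 [590.38 109.43 300.04] [-3.74 -0.55  2.17] [-0.12  1.25 -0.04]
```

```bash
python3 -m creep '[{"delta_pos":[0,0,-1.5],"dr":[0,0,0],"fingers":0},{"delta_pos":[0,0,-1.5],"dr":[0,0,0],"fingers":0}]';python3 st.py
python3 look.py 8 side wrist
python3 - <<'E'
import cv2
a=cv2.resize(cv2.imread("pics/side8.png")[135:200,220:285],None,fx=7,fy=7,interpolation=2)
b=cv2.resize(cv2.imread("pics/wrist8.png")[130:250,220:310],None,fx=5,fy=5,interpolation=0)
cv2.imwrite("pics/s8c.png",a);cv2.imwrite("pics/w8c.png",b)
E
```

```text
t: 12.55
eef_pos: [0.5902, 0.1094, 0.2982]
eef_rot: [-2.165, -2.271, 0.006]
wrist_force: [-4.2, 0.0, 1.4]
opening: 0.0059
12.55 [590.18 109.41 298.24] [-4.16  0.01  1.38] [-0.08  1.29 -0.06]
12.55 [0.5902 0.1094 0.2982] [[-0.0478, 0.9988, -0.005], [0.9989, 0.0478, -0.0002], [0.0001, -0.005, -1.0]] [-4.16  0.01  1.38] [-0.57  0.48  0.43  1.91 -0.27  0.81  0.06]
```

View pics/s8c.png

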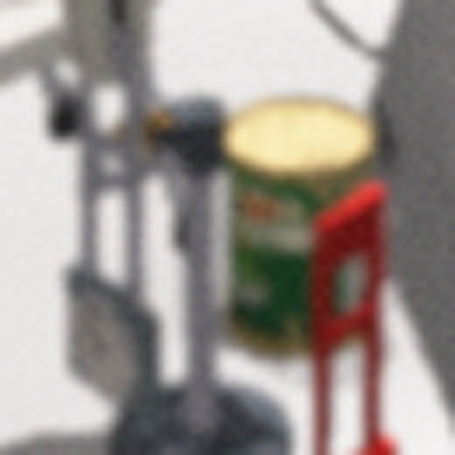

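View pics/w8c.png

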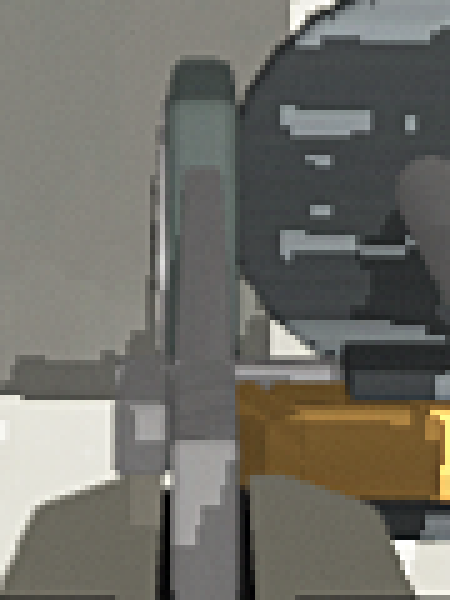

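```bash
python3 -m creep '[{"delta_pos":[0.5,0,-1.5],"dr":[0,-0.005,0],"fingers":0},{"delta_pos":[0.5,0,-1.5],"dr":[0,-0.005,0],"fingers":0}]';python3 st.py
python3 -m creep '[{"delta_pos":[0.5,0,-1.5],"dr":[0,-0.004,0],"fingers":0},{"delta_pos":[0.5,0,-1.5],"dr":[0,-0.004,0],"fingers":0}]';python3 st.py
```

```text
t: 12.85
eef_pos: [0.5905, 0.1095, 0.2966]
eef_rot: [-2.168, -2.274, 0.001]
wrist_force: [-3.7, -0.7, 1.9]
opening: 0.0057
12.85 [590.45 109.45 296.57] [-3.72 -0.65  1.93] [-0.17  1.36  0.02]
t: 13.05
eef_pos: [0.5903, 0.1094, 0.2944]
eef_rot: [2.166, 2.273, 0.002]
wrist_force: [-5.5, 0.5, -1.2]
opening: 0.0057
13.05 [590.33 109.43 294.45] [-5.53  0.52 -1.23] [-0.11  1.44 -0.05]
```

```bash
for k in 1; do python3 -m creep '[{"delta_pos":[0.2,0,-1.5],"dr":[0,0,0],"fingers":0},{"delta_pos":[0.2,0,-1.5],"dr":[0,0,0],"fingers":0}]';python3 st.py;done
python3 -m creep '[{"delta_pos":[0.2,0,-1.5],"dr":[0,0,0],"fingers":0},{"delta_pos":[0.2,0,-1.5],"dr":[0,0,0],"fingers":0}]';python3 st.py
python3 -m creep '[{"delta_pos":[0.2,0,-1.5],"dr":[0,0,0],"fingers":0},{"delta_pos":[0.2,0,-1.5],"dr":[0,0,0],"fingers":0}]';python3 st.py
```

```text
t: 13.25
eef_pos: [0.59, 0.1094, 0.2923]
eef_rot: [2.167, 2.273, -0.0]
wrist_force: [-5.5, -0.3, -1.7]
opening: 0.0057
13.25 [589.95 109.42 292.29] [-5.51 -0.3  -1.66] [-0.1   1.42  0.01]
t: 13.45
eef_pos: [0.5898, 0.1094, 0.2902]
eef_rot: [2.167, 2.274, -0.002]
wrist_force: [-4.7, -0.5, -2.6]
opening: 0.006
13.45 [589.79 109.4  290.25] [-4.75 -0.54 -2.57] [-0.11  1.37  0.02]
t: 13.65
eef_pos: [0.5896, 0.1095, 0.288]
eef_rot: [2.167, 2.274, -0.003]
wrist_force: [-4.5, 0.5, -8.2]
opening: 0.0058
13.65 [589.62 109.45 288.02] [-4.45  0.5  -8.16] [-0.11  1.08 -0.02]
```

```bash
python3 -m creep '[{"delta_pos":[0.2,0,-1.2],"dr":[0,0,0],"fingers":0},{"delta_pos":[0.2,0,-1.2],"dr":[0,0,0],"fingers":0}]';python3 st.py
python3 -m creep '[{"delta_pos":[0.2,0,-1],"dr":[0,0,0],"fingers":0},{"delta_pos":[0.2,0,-1],"dr":[0,0,0],"fingers":0}]';python3 st.py
```

```text
t: 13.85
eef_pos: [0.5905, 0.1095, 0.2867]
eef_rot: [2.166, 2.273, -0.002]
wrist_force: [-0.6, -0.8, -6.3]
opening: 0.0059
13.85 [590.52 109.53 286.71] [-0.62 -0.78 -6.29] [-0.12  0.32  0.01]
t: 14.05
eef_pos: [0.5918, 0.1096, 0.2861]
eef_rot: [2.165, 2.272, 0.001]
wrist_force: [0.6, 0.1, -1.8]
opening: 0.0056
14.05 [591.79 109.58 286.12] [ 0.56  0.07 -1.82] [-0.07  0.06 -0.01]
```

```bash
python3 -m creep '[{"delta_pos":[-0.8,0,-1],"dr":[0,0,0],"fingers":0},{"delta_pos":[-0.8,0,-1],"dr":[0,0,0],"fingers":0}]';python3 st.py
python3 -m creep '[{"delta_pos":[-0.4,0,-0.8],"dr":[0,0,0],"fingers":0},{"delta_pos":[-0.4,0,-0.8],"dr":[0,0,0],"fingers":0}]';python3 st.py
```

```text
t: 14.25
eef_pos: [0.5916, 0.1095, 0.2856]
eef_rot: [2.165, 2.271, 0.003]
wrist_force: [1.2, -0.4, -0.7]
opening: 0.0058
14.25 [591.64 109.53 285.64] [ 1.18 -0.44 -0.74] [-0.05 -0.18 -0.01]
t: 14.45
eef_pos: [0.5916, 0.1095, 0.2856]
eef_rot: [2.165, 2.271, 0.005]
wrist_force: [-0.7, 0.1, 4.8]
opening: 0.0057
14.45 [591.58 109.51 285.57] [-0.74  0.11  4.8 ] [-0.12  0.32  0.01]
```

```bash
python3 look.py 9 side wrist
python3 - <<'E'
import cv2
a=cv2.resize(cv2.imread("pics/side9.png")[135:200,220:285],None,fx=7,fy=7,interpolation=2)
b=cv2.resize(cv2.imread("pics/wrist9.png")[130:250,220:310],None,fx=5,fy=5,interpolation=0)
cv2.imwrite("pics/s9c.png",a);cv2.imwrite("pics/w9c.png",b)
E
```

```text
14.45 [0.5916 0.1095 0.2856] [[-0.0478, 0.9988, 0.0057], [0.9989, 0.0478, -0.0008], [-0.001, 0.0057, -1.0]] [-0.74  0.11  4.8 ] [-0.57  0.5   0.42  1.93 -0.28  0.77  0.06]
```

View pics/s9c.png

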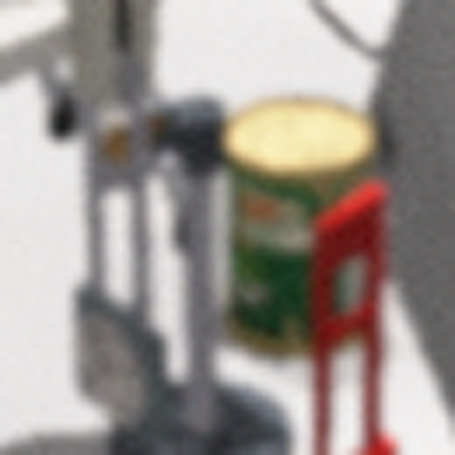

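View pics/w9c.png

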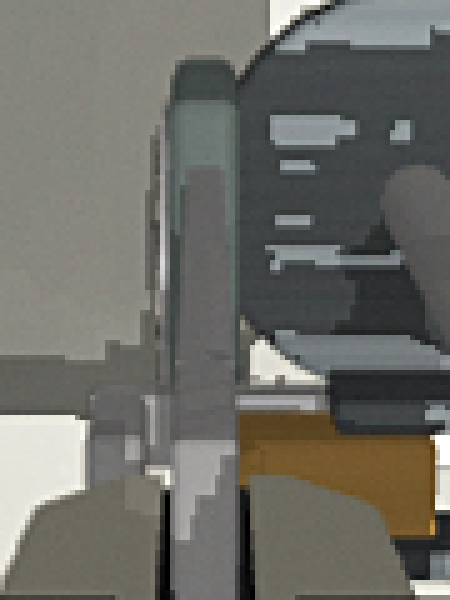

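```bash
python3 -m creep '[{"delta_pos":[0,0,0],"dr":[0,0,0],"fingers":3},{"delta_pos":[0,0,0],"dr":[0,0,0],"fingers":10},{"delta_pos":[0,0,0],"dr":[0,0,0],"fingers":20},{"delta_pos":[0,0,0],"dr":[0,0,0],"fingers":25},{"delta_pos":[0,0,0],"dr":[0,0,0],"fingers":25},{"delta_pos":[0,0,0],"dr":[0,0,0],"fingers":25}]';python3 st.py
python3 look.py 10 side wrist
python3 - <<'E'
import cv2
a=cv2.resize(cv2.imread("pics/side10.png")[135:200,220:285],None,fx=7,fy=7,interpolation=2)
b=cv2.resize(cv2.imread("pics/wrist10.png")[130:250,220:310],None,fx=4,fy=4,interpolation=0)
import numpy as np
cv2.imwrite("pics/s10c.png",a);cv2.imwrite("pics/w10c.png",b)
E
```

```text
t: 15.15
eef_pos: [0.5916, 0.1095, 0.2855]
eef_rot: [2.164, 2.271, 0.005]
wrist_force: [0.2, -0.7, 0.2]
opening: 0.0228
15.15 [591.59 109.54 285.48] [ 0.18 -0.65  0.16] [-0.06  0.07  0.05]
15.15 [0.5916 0.1095 0.2855] [[-0.0479, 0.9988, 0.0056], [0.9989, 0.0479, -0.0008], [-0.0011, 0.0056, -1.0]] [ 0.18 -0.65  0.16] [-0.57  0.5   0.42  1.93 -0.28  0.77  0.06]
```

View pics/s10c.png

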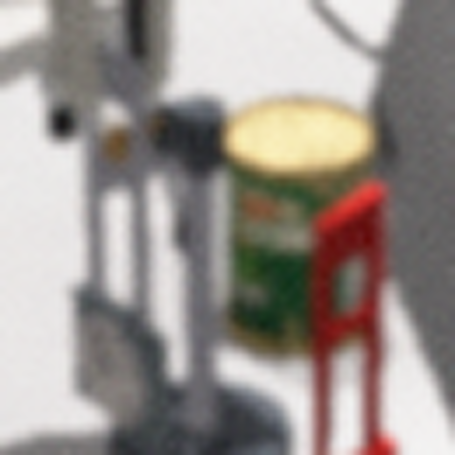

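View pics/w10c.png

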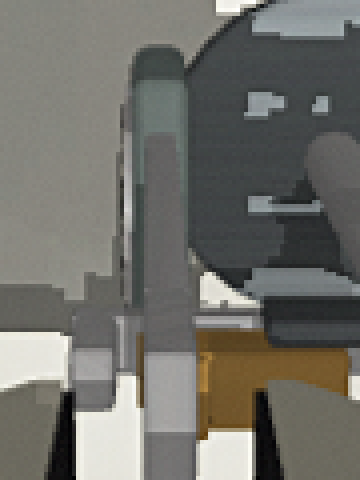

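```bash
python3 -m creep '[{"delta_pos":[0,0,8],"dr":[0,0,0],"fingers":25},{"delta_pos":[0,0,25],"dr":[0,0,0],"fingers":25},{"delta_pos":[0,0,60],"dr":[0,0,0],"fingers":25},{"delta_pos":[-10,0,100],"dr":[0,0,0],"fingers":25},{"delta_pos":[-45,0,120],"dr":[0,0,0],"fingers":25},{"delta_pos":[-70,0,130],"dr":[0,0,0],"fingers":25},{"delta_pos":[-70,0,130],"dr":[0,0,0],"fingers":25},{"delta_pos":[-70,0,130],"dr":[0,0,0],"fingers":25},{"delta_pos":[-70,0,130],"dr":[0,0,0],"fingers":25}]'
python3 look.py 11 side wrist top
python3 - <<'E'
import cv2,pickle
from h import *
b=cv2.resize(cv2.imread("pics/wrist11.png")[100:250,250:450],None,fx=4,fy=4,interpolation=2)
a=cv2.resize(cv2.imread("pics/side11.png")[120:220,200:330],None,fx=6,fy=6,interpolation=2)
cv2.imwrite("pics/s11c.png",a);cv2.imwrite("pics/w11c.png",b)
E
```

```text
t: 16.15
eef_pos: [0.5222, 0.1096, 0.4154]
eef_rot: [2.164, 2.27, 0.005]
wrist_force: [0.7, -0.1, 0.4]
opening: 0.0231
16.15 [0.5222 0.1096 0.4154] [[-0.0479, 0.9988, 0.0059], [0.9989, 0.0479, -0.001], [-0.0013, 0.0059, -1.0]] [ 0.68 -0.07  0.38] [-0.7   0.26  0.5   1.92 -0.15  0.99 -0.09]
```

View pics/s11c.png

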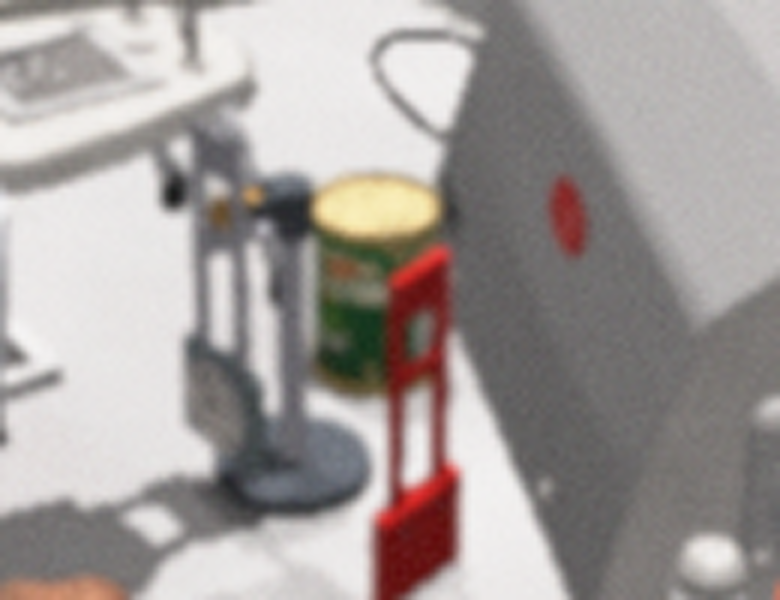

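View pics/w11c.png

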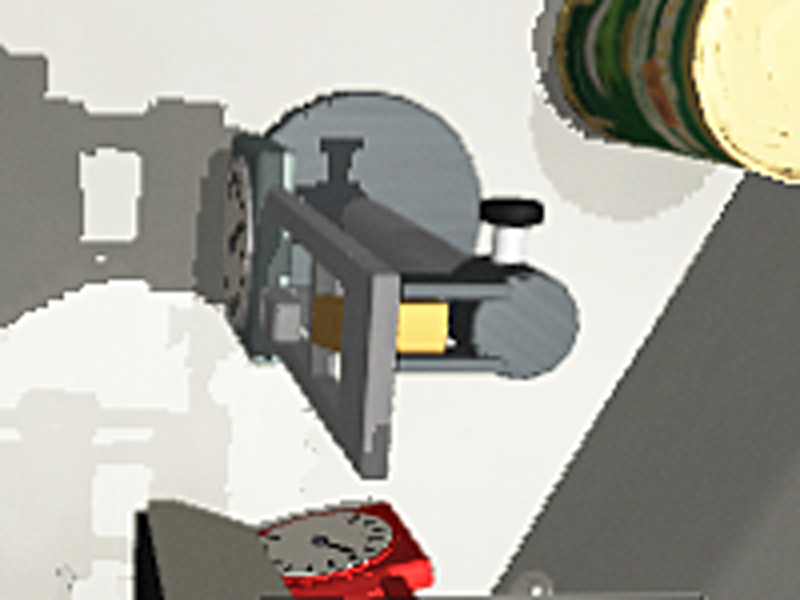

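```bash
python3 -c "
from bench import ctrl
print(ctrl.close_job())"
```

```text
the job is handed in; nothing more can be done
None
```

The thermometer is hanging on the stand's hook, seated fully home, with its dial facing outward, and the job is handed in at about 16 s of the 64 s allowed. No verdict came back.

**What I did:** I pinched the grey thermometer by its tab and lifted it out of the holder. I then turned it about 98°, brought its window over the hook from outside, and pressed down in 1–2 mm steps.

**Forces:** The catch pushed sideways with up to about 5.5 N and upward with up to about 4.5 N. It then snapped over the cross bar and the sideways force dropped to about zero. The seat stopped hard at about 7 N, well under 20 N. The forces were read only at the end of each small step, so brief peaks in between were not seen.

**Last checks:**
- **Hold:** After I opened the fingers, the wrist force read about zero and the thermometer stayed put.
- **Pictures:** After backing off, the dial looks outward and the catch shows through the window above the bar. The gap between nose and catch tip is about 3 px, the same as before hanging, so the catch is back out.
- **Seat height:** By touch the seat is at about 0.164 m. The camera estimates of 0.156–0.164 m agree; one fit using only the nose gave 0.139 m, and I set it aside.
- **Other things:** I did not measure the bystanders again. The robot touched none of them that I know of, and those I could see in the last pictures (the tin among them) and the red look-alike looked unmoved.

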